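# Unhitch the shaker tongue from its ball drive

### The job

Swing the yellow-framed clear guard of the shaker drive up by its pull bar and bring it gently to rest against its stop. Then, with one grip across the coupler's two upright tabs, pull the red latch tab sideways against its spring as far as it goes towards the blue tab, lift the blue coupler with its tongue stub straight up off the steel ball, and finish while still holding it in the gripper, level and still, about 10 cm above the ball. Leave the guard open and the other things on the worktop where they stand.

Things in the scene. Friction and masses are not known exactly. Their poses are not given: they have to be found in the camera images.
- unit: shaker drive, fixed: grey base plate 205x125x12 mm, white motor housing 34x120 mm, 105 mm high, at one end. Origin on the worktop, on the ball's vertical axis; +x runs along the base to the housing, z up. Base spans x -90 to +115, y +-62; housing from x +79, two rubber-tipped stop posts on it to z 160. A dark disc of radius 36 round the ball, top at z 18, carries the coupler
- ball (a point): centre of the steel ball, 35 mm above the worktop: radius 14 mm, top at 49 mm, flat underside at 29 mm on a 5 mm radius neck
- guard_hinge (a point): middle of the guard's hinge axis (horizontal, along the unit's y), at unit (75, 0, 118) mm
- guard_bar (a point): middle of the guard's yellow pull bar: round, 10 mm thick, 100 mm long, parallel to the hinge and 158 mm from it, on two rods at its ends; 60 mm from its centre to the panel's edge. At guard angle a it is at unit (75 - 158 cos a, 0, 118 + 158 sin a) mm. Pinch it from above, fingers closing along the unit's x; it may turn between the fingers as the guard swings
- guard (a joint): guard angle in rad: 0 lying level over the coupler (panel 118 mm wide, 98 mm long from the hinge, underside 17 mm above the tabs), grows as the bar goes up and over towards the housing; 1.9 against its stop. Starts between 0 and 0.3; the hinge is stiff (0.12 N m) and stays where it is left
- coupler: blue block 56x40 mm, 41 mm high, with steel tongue stub to x -95 mm; loose, 0.2 to 0.4 kg. Origin: middle of its underside, on the ball's axis, 18 mm above the worktop; z up; yaw within 0.35 rad of the unit's. Two tabs 24 mm wide (x), 5 mm thick (y) rise to z 80: fixed blue, outer face y -25; red latch, outer face y +34.5 (+25.5 fully pulled in). Socket play round the ball 1.5 mm
- coupler_grip (a point): point midway between the tabs once the latch is fully pulled in, 60 mm above the coupler's underside (78 mm above the worktop on the ball). A grip from above centred here, fingers closing along the coupler's y, takes both tabs (59.5 mm over both at the start, 50.5 mm when pulled in)
- socket (a point): centre of the coupler's ball socket, 17 mm above its underside; coincides with the ball's centre while coupled
- latch (a joint): how far the red latch tab is pulled towards the blue tab, in m: 0 locked (a steel keeper lies under the ball), 0.009 fully in, at its limit. Spring force 6 N at 0, 10.5 N at 0.009; the coupler comes off the ball only from about 0.0075 on; the spring closes the latch when let go
- pump_bottle: white pump bottle of hand gel, 58x64x155 mm; a bystander, origin at the middle of its underside
- teal_bottle: small white reagent bottle with teal cap, 37x37x72 mm; a bystander, origin at the middle of its underside
- white_vial: small all-white bottle, 36x36x66 mm; a bystander, origin at the middle of its underside
- specimen_pot: squat white pot with screw lid, 35x35x50 mm; a bystander, origin at the middle of its underside
- slide_box: small pale slide box, 30x67x26 mm; a bystander, origin at the middle of its underside
- stapler: black desk stapler, 32x120x32 mm; a bystander, origin at the middle of its underside

How it is judged:
By the outcome, as a careful person would: the job done as asked, in the order asked, and still so for the second after the job is handed in, while the arm keeps its last pose, push and grip.
It also fails if it takes over 51 s, if anything falls off the work surface, if the arm or the gripper's body presses on something with over 40 N, if the wrist force passes 120 N, or if a joint passes its speed limit or range.

### The arm

A 6-joint arm with a two-finger parallel gripper is mounted at the origin on a cart in front of the work surface, level with it; the furniture and walls round the work are solid. World frame = base frame: x ahead of the robot, y to its left, z up, the work surface at z = 0. Lengths are in mm, angles in rad, forces in N, time in s.
With the tool pointing down it reaches from about 275 to 825 mm from the base axis. Payload 4.9 kg.
Tool frame: the origin (TCP) lies midway between the tips of the shut fingers; the grasp point (between the pads) lies 19 mm behind it; z points along the fingers, y is the direction in which the jaws open and shut (so a half turn about z gives the same grasp; the last joint's range is limited). The gripper opens to 85 mm and grips with 20 to 120 N. Pads are 22 mm wide; open, the fingers measure 114 mm over their backs; the gripper's body (76 mm by 85 mm) begins 54 mm behind the grasp point. The pads swing forward as they close: fully open they stand 13 mm farther back than shut.
Start: joints at [1.008, 0.326, -0.193, 1.052, 0, 1.437], TCP at [228.676, 500.226, 231.281] pointing down, gripper open.
Joint ranges: [-2.65, 2.65], [-0.97, 1.79], [-1.3, 1.35], [-1.93, 2.1], [-1.47, 1.37], [-3.14, 3.14]. Speed limits (rad/s): [2.57, 2.57, 3.14, 3.14, 3.14, 3.14].

### API

Orientations are given as a rotation vector (axis times angle).
In Python, from cell import status, camera, bot gives the robot as it stands.
- The arm moves only by the tool apply_moves, never from a script. Its argument "rows" is a list of rows, each a list of 4 numbers: the shift along the tool's x, y, z in m, then the turn about the tool's z in degrees. A call has 1 to 20 rows; each row shifts and turns the commanded pose from where the row before left it, along the tool's axes as they then stand; what a row does not reach is not made up. A row lasts 1/10 s, in which the tool goes at most 50 mm and 8.59 degrees, less where a joint would pass 70% of its speed; a pose out of reach is approached as far as the arm can. A call is refused whole if a number of a shift passes 0.05 or a number of a turn 8.59, either way. A call with a gripper value outside its range is refused whole. "fingers" is the finger opening in m, from 0 to 0.0854, set as the call begins (left out, the last holds). The fingers move at their own pace and stop on an object; "grip_force" is the grip in N (left out, the last holds). Time passes only in rows, so rows that do not move let the fingers close. It gives the time, the measured TCP pose, the force and the opening at its end, in the units of the state.
- status.observe(): the state, without advancing time (a new reading comes with each control period).
- camera(name): name is "side" or "top" or "wrist"; returns a dict with "pixels" (480x640x3 uint8, red, green, blue), "fx", "fy", "cx", "cy" (pixels), "pose" (4x4, takes a point from camera to world coordinates); the wrist camera has in their place "T_tool_cam" (4x4, takes a point from camera to tool coordinates, whose origin is the TCP and whose axes are the flange's). Camera axes: x right, y up, looking along -z (the intrinsics and any distortion apply to the point x, -y, -z); pixel columns grow to the right and rows downward; lengths in mm; the calibration is good to about 2 mm. A picture is of the moment at which its call begins: read the wrist's pose just before it. There is no depth.
- bot.hand_in(): hands the job in, once; it reports no verdict.
The state is a dict: "t": time; "joint_pos": joint angles; "qvel": joint speeds; "joint_torque": joint torques, N m; "eef_pos": TCP position; "tcp_rot": TCP orientation; "force": force on the tool from outside, world axes, zero at the start; "torque": the same for the moment, N m; "gripper_width": opening from 0.0 (shut) to 1.0 (fully open).
Only numpy, scipy, OpenCV 4.12 (cv2) and the standard library are available. Lean on these libraries where they do the work, as an engineer would, in place of code of your own. Each camera call takes 0.05 s, during which the arm holds its last target. There are 200 camera calls.

## Working session

There is one attempt and no reset: what is moved stays moved. The work goes in short steps, Python scripts to look and compute and a tool call to move; the robot and the scene stay as the last step left them, time stands still between calls to the robot, and variables do not carry over. Pictures are saved under pics/ and viewed, about 8 in all and at most 12, crops included, and the job is handed in when it is done.

Besides the shell and the picture viewer there is one more tool, called after "Emit:" as name(argument=value, ...), one argument or row to a line, values as JSON. apply_moves: Moves the arm, as the interface text tells. Its arguments: {"type":"object","properties":{"rows":{"type":"array","items":{"type":"array","items":{"type":"number"}}},"fingers":{"type":"number"},"grip_force":{"type":"number"}},"required":["rows"]}

```bash
mkdir -p pics; ls; python3 - <<'E'
from cell import status,camera,bot
import cv2,numpy as np
s=status.observe();print(s)
for n in("side","top"):
    c=camera(n);cv2.imwrite(f"pics/{n}0.png",c["pixels"][:,:,::-1]);print(n,{k:v for k,v in c.items() if k!="pixels"})
s=status.observe();c=camera("wrist");cv2.imwrite("pics/w0.png",c["pixels"][:,:,::-1]);print({k:v for k,v in c.items() if k!="pixels"})
E
```

```text
pics
{'t': 0.0, 'joint_pos': array([ 1.00780763e+00,  3.26911252e-01, -1.93593638e-01,  1.05198768e+00,
       -2.28382204e-06,  1.43658846e+00]), 'qvel': array([-1.21613000e-04,  6.27951970e-04,  6.43931790e-04,  4.46790839e-05,
        1.60817706e-03, -7.17622183e-05]), 'joint_torque': array([-3.40624960e-03, -4.43400514e+01,  2.62436700e+01,  1.56260189e-02,
       -2.21156474e-04,  9.26265464e-08]), 'eef_pos': array([228.35127274, 499.71838614, 230.51589243]), 'tcp_rot': array([-6.68256596e-01, -3.06910485e+00,  2.50495095e-03]), 'force': array([0.34188359, 0.26253333, 0.05858808]), 'torque': array([ 0.04464601, -0.01854277, -0.03008172]), 'gripper_width': 1.0037396169960475}
side {'fx': 580.2800533477136, 'fy': 580.2800533477136, 'cx': 322.86418718795665, 'cy': 245.29357377794273, 'pose': array([[ 9.10285707e-01,  1.36127144e-01, -3.90959503e-01,
        -9.89122257e+01],
       [-4.13097984e-01,  3.60321816e-01, -8.36372073e-01,
        -1.25943144e+03],
       [ 2.70182971e-02,  9.22842126e-01,  3.84229648e-01,
         6.14111991e+02],
       [ 0.00000000e+00,  0.00000000e+00
[... 263 characters left out ...]
655e-01,  1.79358923e-02,  5.91286170e-03,
        -1.34022304e+02],
       [ 8.75213111e-03,  1.62614733e-01,  9.86650824e-01,
         1.23470928e+03],
       [ 0.00000000e+00,  0.00000000e+00,  0.00000000e+00,
         1.00000000e+00]])}
{'fx': 355.60088549007247, 'fy': 355.60088549007247, 'cx': 321.6614350696301, 'cy': 239.37179283287725, 'T_tool_cam': array([[-4.05238628e-04,  9.55904055e-01,  2.93678860e-01,
         7.38283083e+01],
       [ 9.99999901e-01,  4.40581892e-04, -5.41933120e-05,
         6.23617626e-02],
       [-1.81193195e-04,  2.93678809e-01, -9.55904140e-01,
        -1.42877039e+02],
       [ 0.00000000e+00,  0.00000000e+00,  0.00000000e+00,
         1.00000000e+00]])}
```

View pics/side0.png

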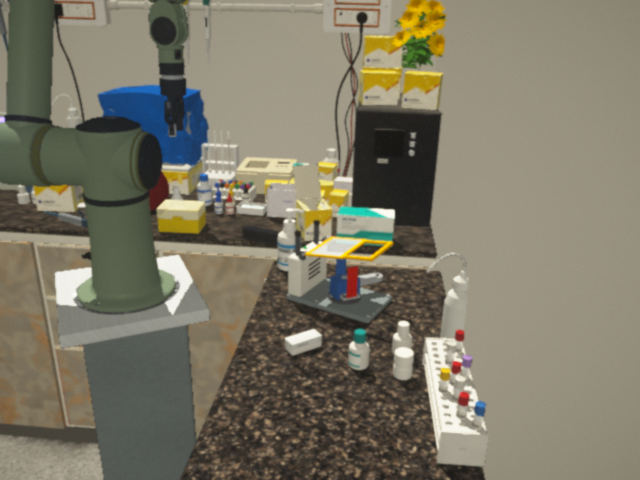

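View pics/top0.png

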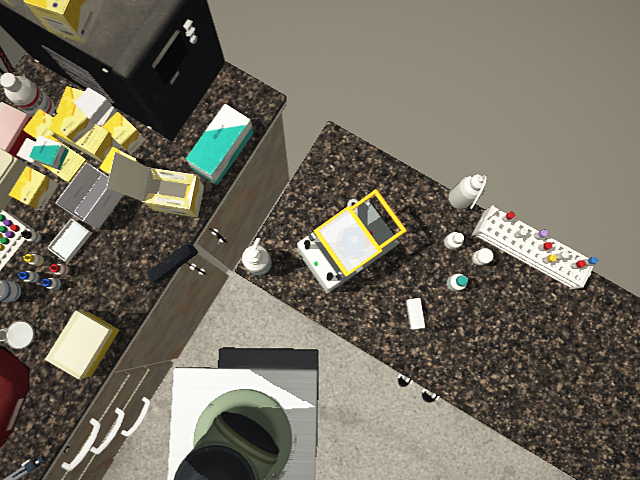

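The side view shows the unit near (340,280), with the guard nearly level and its bar end at right (~390,245). In the top view the housing is at about (325,268) and the bar runs along the far edge, about (375,193)–(407,235). I'll make enlarged crops for exact corners.

```bash
python3 - <<'E'
import cv2,numpy as np
a=cv2.imread("pics/side0.png")[210:330,270:410];b=cv2.imread("pics/top0.png")[180:300,285:425]
o=np.hstack([cv2.resize(x,(400*1,343),interpolation=cv2.INTER_CUBIC) if 0 else cv2.resize(x,None,fx=2.85*1,fy=2.85*1,interpolation=cv2.INTER_CUBIC) for x in(a,b)])
cv2.imwrite("pics/crop0.png",o);print(o.shape)
for n,(x0,y0,x1,y1) in dict(side=(290,225,410,330),top=(290,180,425,300)).items():
    im=cv2.imread(f"pics/{n}0.png");h=cv2.cvtColor(im,cv2.COLOR_BGR2HSV)
    def m(lo,hi):
        k=cv2.inRange(h,lo,hi);z=np.zeros_like(k);z[y0:y1,x0:x1]=k[y0:y1,x0:x1];return z
    for nm,k in dict(yel=m((18,140,120),(32,255,255)),red=m((0,150,80),(8,255,255)),blue=m((105,120,40),(125,255,255))).items():
        cs,_=cv2.findContours(k,cv2.RETR_EXTERNAL,cv2.CHAIN_APPROX_NONE)
        for c in cs:
            if cv2.contourArea(c)>25:print(n,nm,cv2.contourArea(c),cv2.minAreaRect(c),cv2.approxPolyDP(c,3,True).reshape(-1,2).tolist())
E
```

```text
(342, 798, 3)
side yel 758.5 ((348.5274963378906, 248.18663024902344), (85.8807373046875, 21.91584014892578), 5.013113975524902) [[305, 255], [372, 260], [392, 241], [360, 239], [342, 255], [310, 252], [337, 237], [331, 236]]
side red 231.0 ((351.6535949707031, 281.50592041015625), (10.18477725982666, 31.322994232177734), 2.2025980949401855) [[356, 266], [347, 270], [347, 297], [355, 295]]
side blue 350.0 ((337.5, 279.5), (39.0, 15.0), 90.0) [[344, 260], [338, 260], [336, 275], [331, 277], [330, 292], [337, 299], [345, 290], [345, 280], [339, 277], [344, 273]]
top yel 4095.5 ((360.333740234375, 231.26441955566406), (56.85136032104492, 76.93915557861328), 54.782405853271484) [[376, 189], [313, 230], [346, 276], [406, 231]]
```

View pics/crop0.png

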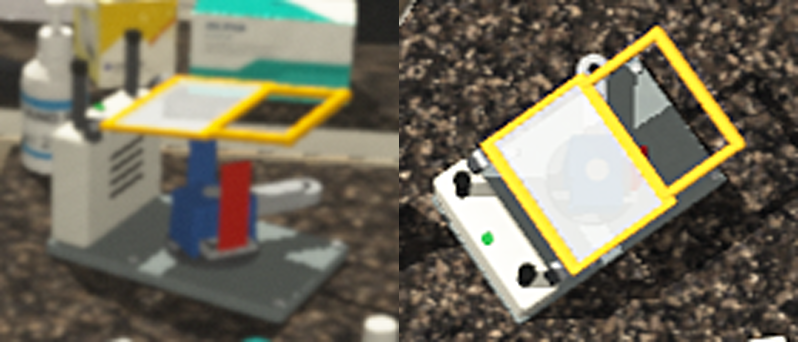

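Crops show the guard slightly raised, with bar ends at top (376,189)/(406,231) and side (392,241)/(372,260). The red tab is on the camera's near side. There's also a pale lug-like part behind the coupler, which I'll locate now.

```bash
cat > h.py <<'E'
import numpy as np
from cell import status,camera,bot
from scipy.spatial.transform import Rotation as R
F=np.diag([1,-1,-1.])
CAL=dict(side=(580.28,322.864,245.294,np.array([[.910285707,.136127144,-.390959503,-98.9122],[-.413097984,.360321816,-.836372073,-1259.43144],[.0270182971,.922842126,.384229648,614.112]])),
 top=(540.91,310.154,240.616,np.array([[.0167349445,.98652661,-.162742709,239.0376],[-.999821655,.0179358923,.00591286,-134.0223],[.00875213,.162614733,.986650824,1234.709]])))
def wcal(c,s):
    T=np.eye(4);T[:3,:3]=R.from_rotvec(s["tcp_rot"]).as_matrix();T[:3,3]=s["eef_pos"];P=T@c["T_tool_cam"];return(c["fx"],c["cx"],c["cy"],P[:3])
def ray(cal,p):
    f,cx,cy,P=cal;d=P[:,:3]@F@np.array([(p[0]-cx)/f,(p[1]-cy)/f,1]);return P[:,3],d/np.linalg.norm(d)
def plane(cal,p,z):
    o,d=ray(cal,p);return o+d*(z-o[2])/d[2]
def proj(cal,X):
    f,cx,cy,P=cal;q=F@P[:,:3].T@(np.asarray(X,float)-P[:,3]);return q[:2]/q[2]*f+[cx,cy]
def tri(rs):
    A=sum(np.eye(3)-np.outer(d,d) for o,d in rs);b=sum((np.eye(3)-np.outer(d,d))@o for o,d in rs);X=np.linalg.solve(A,b)
    return X,[round(float(np.linalg.norm((np.eye(3)-np.outer(d,d))@(X-o))),1) for o,d in rs]
E
python3 - <<'E'
from h import *
np.set_printoptions(precision=1,suppress=True)
T,S=CAL["top"],CAL["side"]
pts={}
for n,t,s in [("barA",(376,190),(392,242)),("barB",(406,230),(371,260)),("hA",(314,230),(331,237)),("hB",(346,275),(306,255))]:
    pts[n],e=tri([ray(T,t),ray(S,s)]);print(n,pts[n],e)
bm=(pts["barA"]+pts["barB"])/2;hm=(pts["hA"]+pts["hB"])/2;print("bar",bm,"hinge",hm,np.linalg.norm(bm-hm),pts["barA"]-pts["barB"])
tt=(352,203);X=plane(T,tt,0);print("ring z0",X,proj(S,X),"z40",proj(S,plane(T,tt,40)), "z18",proj(S,plane(T,tt,18)))
# base corners in top at z=12 (bottom-left housing etc)
for q in [(297+0,245),(329,291),(398,245)]:print(q,plane(T,q,12),plane(T,q,105))
E
```

```text
barA [ 526.5 -274.8  145.4] [1.2, 1.2]
barB [ 442.7 -336.3  142.3] [2.4, 2.4]
hA [ 443.3 -147.5  121. ] [2.3, 2.3]
hB [ 351.2 -215.8  117.9] [1.2, 1.2]
bar [ 484.6 -305.6  143.8] hinge [ 397.3 -181.6  119.4] 153.57070582380052 [83.7 61.4  3.1]
ring z0 [ 533.7 -237.9    0. ] [382.4 294.1] z40 [379.2 278.5] z18 [381.  287.2]
(297, 245) [ 430.  -111.4   12. ] [ 415.5 -113.2  105. ]
(329, 291) [ 326.3 -185.8   12. ] [ 319.6 -181.9  105. ]
(398, 245) [ 434.2 -342.8   12. ] [ 419.4 -326.9  105. ]
```

```bash
cat >> h.py <<'E'
def delta(s,X,ydir=None):
    """tool-axis shift (m) to X, and turn (deg) about tool z so tool y is along ydir (mod 180)"""
    M=R.from_rotvec(s["tcp_rot"]).as_matrix();d=M.T@(np.asarray(X,float)-s["eef_pos"])/1000;a=None
    if ydir is not None:
        v=M.T@np.append(ydir,0)[:3];a=np.degrees(np.arctan2(-v[0],v[1]));a=(a+90)%180-90
    return d,a
E
python3 - <<'E'
from h import *
np.set_printoptions(precision=4,suppress=True)
s=status.observe();print(R.from_rotvec(s["tcp_rot"]).as_matrix());print(delta(s,[484.6,-305.6,235],[-.583,.812]))
E
```

```text
[[-0.9094  0.4158 -0.0007]
 [ 0.4158  0.9094 -0.0011]
 [ 0.0002 -0.0013 -1.    ]]
(array([-0.5679, -0.626 , -0.0036]), np.float64(-60.24928805181688))
```

Emit:
apply_moves(
  rows=[
    [-0.0316,-0.0348,0,0],
    [-0.0316,-0.0348,0,0],
    [-0.0316,-0.0348,0,0],
    [-0.0316,-0.0348,0,0],
    [-0.0316,-0.0348,0,0],
    [-0.0316,-0.0348,0,0],
    [-0.0316,-0.0348,0,0],
    [-0.0316,-0.0348,0,0],
    [-0.0316,-0.0348,0,0],
    [-0.0316,-0.0348,0,0],
    [-0.0316,-0.0348,0,0],
    [-0.0316,-0.0348,0,0],
    [-0.0316,-0.0348,0,0],
    [-0.0316,-0.0348,0,0],
    [-0.0316,-0.0348,0,0],
    [-0.0316,-0.0348,0,0],
    [-0.0316,-0.0348,0,0],
    [-0.0316,-0.0348,0,0],
  ],
  fingers=0.05,
)

```text
t: 1.95
eef_pos: [485.6, -307.8, 230.9]
tcp_rot: [-0.669, -3.069, -0.001]
force: [1.1, 0.6, -0.4]
gripper_width: 0.585
```

Emit:
apply_moves(
  rows=[
    [0,0,0,-8.5],
    [0,0,0,-8.5],
    [0,0,0,-8.5],
    [0,0,0,-8.5],
    [0,0,0,-8.5],
    [0,0,0,-8.5],
    [0,0,0,-8.5],
    [0,0,0,-0.7],
    [0,0,0,0],
  ],
)

```text
t: 2.85
eef_pos: [485.4, -305.8, 231.0]
tcp_rot: [0.957, -2.992, -0.001]
force: [-0.5, -0.0, -0.0]
gripper_width: 0.586
```

```bash
python3 - <<'E'
from h import *
import cv2
np.set_printoptions(precision=4,suppress=True)
s=status.observe();c=camera("wrist");cv2.imwrite("pics/w1.png",c["pixels"][:,:,::-1]);print(s["t"],s["joint_pos"],s["eef_pos"],s["tcp_rot"])
np.savez("w1.npz",s=s,cal=np.array(wcal(c,s),dtype=object))
cal=wcal(c,s)
for X in ([526.5,-274.8,144],[442.7,-336.3,144],[441,-242.5,78]):print(proj(cal,X))
E
```

```text
2.85 [-0.6909  0.3707 -0.1283  1.0723  0.     -1.3101] [ 485.4226 -305.8343  231.0423] [ 0.9572 -2.992  -0.0007]
[324.8899 312.3589]
[322.994  166.0086]
[412.8918 221.4588]
```

View pics/w1.png

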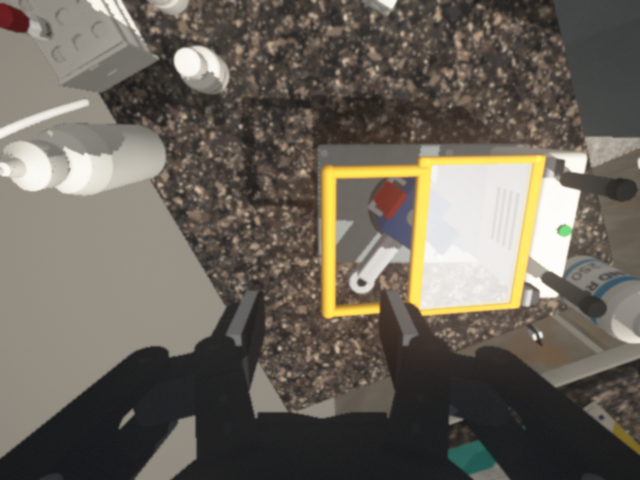

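The wrist view shows the bar vertical at column ~329, rows 167–315, centred between the fingers (cols ~240/405). The coupler is yawed a lot: the tongue ring is at (362,282) and the red tab at (390,198). Next: refine the bar.

```bash
python3 - <<'E'
from h import *
import cv2
np.set_printoptions(precision=4,suppress=True)
d=np.load("w1.npz",allow_pickle=True);cal=tuple(d["cal"]);s=d["s"].item()
h=cv2.cvtColor(cv2.imread("pics/w1.png"),cv2.COLOR_BGR2HSV);k=cv2.inRange(h,(18,140,120),(32,255,255))
pl=[]
for y in(190,225,260,290):
    x=np.where(k[y,315:345])[0]+315;print(y,x.min(),x.max());pl.append(((x.min()+x.max())/2,y))
ys=np.where(k[150:330,328])[0]+150;print(ys.min(),ys.max())
l=np.polyfit([p[1] for p in pl],[p[0] for p in pl],1);ym=(ys.min()+ys.max())/2;p=(np.polyval(l,ym),ym)
X,e=tri([ray(cal,p),ray(CAL["top"],(391,210)),ray(CAL["side"],(381.5,251))]);print(p,X,e)
A=plane(cal,(np.polyval(l,170),170),X[2]);B=plane(cal,(np.polyval(l,310),310),X[2]);v=(A-B)/np.linalg.norm(A-B);n=np.array([v[1],-v[0],0]);print(v,n,np.linalg.norm(plane(cal,(329,ys.min()),X[2])-plane(cal,(328,ys.max()),X[2])))
print(delta(s,X-[0,0,19],n))
E
```

```text
190 321 335
225 322 334
260 322 335
290 322 335
165 318
(np.float64(328.2515016685204), np.float64(241.5)) [ 483.3698 -305.0539  143.394 ] [1.9, 3.1, 1.3]
[-0.808  -0.5892  0.    ] [-0.5892  0.808   0.    ] 109.42402921616633
(array([0.0012, 0.0018, 0.1066]), np.float64(-0.6169020460906296))
```

Emit:
apply_moves(
  rows=[
    [0.001,0.002,0.025,-0.6],
    [0,0,0.03,0],
    [0,0,0.03,0],
    [0,0,0.015,0],
    [0,0,0.0065,0],
    [0,0,0,0],
  ],
)

```text
t: 3.5
eef_pos: [483.1, -304.6, 124.1]
tcp_rot: [0.975, -2.986, -0.002]
force: [-0.0, -1.0, -0.4]
gripper_width: 0.583
```

Emit:
apply_moves(
  rows=[
    [0,0,0,0],
    [0,0,0,0],
    [0,0,0,0],
    [0,0,0,0],
    [0,0,0,0],
    [0,0,0,0],
    [0,0,0,0],
  ],
  fingers=0.0,
  grip_force=25,
)

```text
t: 4.2
eef_pos: [482.5, -303.1, 124.6]
tcp_rot: [0.977, -2.985, -0.006]
force: [-2.6, 5.0, -0.6]
gripper_width: 0.102
```

```bash
python3 - <<'E'
import numpy as np
a=np.r_[np.linspace(.163,1.66,31),np.linspace(1.66,1.84,8)[1:]]
y=.158*(np.cos(a[0])-np.cos(a));z=-.158*(np.sin(a)-np.sin(a[0]))
Y=np.round(y,4);Z=np.round(z,4)
r=[[0,round(p,4)+0.,round(q,4)+0.,0] for p,q in zip(np.diff(Y),np.diff(Z))]
print(str(r[:19]).replace("np.float64",""));print(r[19:])
E
```

```text
[[0, (0.0015), (-0.0077), 0], [0, (0.0018), (-0.0077), 0], [0, (0.0023), (-0.0076), 0], [0, (0.0026), (-0.0074), 0], [0, (0.003), (-0.0073), 0], [0, (0.0033), (-0.0071), 0], [0, (0.0037), (-0.007), 0], [0, (0.004), (-0.0068), 0], [0, (0.0044), (-0.0065), 0], [0, (0.0047), (-0.0064), 0], [0, (0.005), (-0.0061), 0], [0, (0.0053), (-0.0058), 0], [0, (0.0056), (-0.0056), 0], [0, (0.0058), (-0.0053), 0], [0, (0.0061), (-0.0049), 0], [0, (0.0064), (-0.0047), 0], [0, (0.0065), (-0.0044), 0], [0, (0.0068), (-0.004), 0], [0, (0.007), (-0.0037), 0]]
[[0, np.float64(0.0072), np.float64(-0.0033), 0], [0, np.float64(0.0073), np.float64(-0.0029), 0], [0, np.float64(0.0074), np.float64(-0.0026), 0], [0, np.float64(0.0076), np.float64(-0.0022), 0], [0, np.float64(0.0076), np.float64(-0.0019), 0], [0, np.float64(0.0078), np.float64(-0.0014), 0], [0, np.float64(0.0078), np.float64(-0.0011), 0], [0, np.float64(0.0079), np.float64(-0.0007), 0], [0, np.float64(0.0078), np.float64(-0.0003), 0], [0, np.float64(0.0079), np.float64(0.0002), 0], [0, np.float64(0.0079), np.float64(0.0005), 0], [0, np.float64(0.004), np.float64(0.0004), 0], [0, np.float64(0.0041), np.float64(0.0005), 0], [0, np.float64(0.004), np.float64(0.0006), 0], [0, np.float64(0.004), np.float64(0.0007), 0], [0, np.float64(0.0039), np.float64(0.0009), 0], [0, np.float64(0.004), np.float64(0.0009), 0], [0, np.float64(0.0039), np.float64(0.001), 0]]
```

Emit:
apply_moves(
  rows=[
    [0,0.0015,-0.0077,0],
    [0,0.0018,-0.0077,0],
    [0,0.0023,-0.0076,0],
    [0,0.0026,-0.0074,0],
    [0,0.003,-0.0073,0],
    [0,0.0033,-0.0071,0],
    [0,0.0037,-0.007,0],
    [0,0.004,-0.0068,0],
    [0,0.0044,-0.0065,0],
    [0,0.0047,-0.0064,0],
    [0,0.005,-0.0061,0],
    [0,0.0053,-0.0058,0],
    [0,0.0056,-0.0056,0],
    [0,0.0058,-0.0053,0],
    [0,0.0061,-0.0049,0],
    [0,0.0064,-0.0047,0],
    [0,0.0065,-0.0044,0],
    [0,0.0068,-0.004,0],
    [0,0.007,-0.0037,0],
  ],
)

```text
t: 6.1
eef_pos: [436.2, -238.9, 244.5]
tcp_rot: [-0.974, 2.981, -0.017]
force: [7.6, -4.1, 6.6]
gripper_width: 0.101
```

Emit:
apply_moves(
  rows=[
    [0,0.0072,-0.0033,0],
    [0,0.0073,-0.0029,0],
    [0,0.0074,-0.0026,0],
    [0,0.0076,-0.0022,0],
    [0,0.0076,-0.0019,0],
    [0,0.0078,-0.0014,0],
    [0,0.0078,-0.0011,0],
    [0,0.0079,-0.0007,0],
    [0,0.0078,-0.0003,0],
    [0,0.0079,0.0002,0],
    [0,0.0079,0.0005,0],
    [0,0.004,0.0004,0],
    [0,0.0041,0.0005,0],
    [0,0.004,0.0006,0],
    [0,0.004,0.0007,0],
  ],
)

```text
t: 7.6
eef_pos: [376.8, -156.6, 259.2]
tcp_rot: [-0.974, 2.979, -0.013]
force: [1.5, 4.4, 24.2]
gripper_width: 0.105
```

Emit:
apply_moves(
  rows=[
    [0,0,-0.004,0],
    [0,0.002,0.0003,0],
    [0,0.002,0.0004,0],
    [0,0.002,0.0004,0],
    [0,0.002,0.0005,0],
    [0,0.002,0.0005,0],
    [0,0.002,0.0005,0],
    [0,0.002,0.0005,0],
    [0,0.002,0.0006,0],
    [0,0.002,0.0006,0],
  ],
)

```text
t: 8.6
eef_pos: [365.1, -140.6, 255.7]
tcp_rot: [-0.976, 2.981, -0.005]
force: [6.4, 4.1, 1.2]
gripper_width: 0.104
```

Emit:
apply_moves(
  rows=[
    [0,0.001,0.0003,0],
    [0,0.001,0.0003,0],
    [0,0.001,0.0003,0],
    [0,0,0,0],
  ],
)

```text
t: 9.0
eef_pos: [363.3, -138.1, 254.8]
tcp_rot: [-0.976, 2.98, -0.004]
force: [6.7, 3.9, 1.8]
gripper_width: 0.104
```

Emit:
apply_moves(
  rows=[
    [0,0.001,0.0003,0],
    [0,0.001,0.0003,0],
    [0,0,0,0],
  ],
)

```text
t: 9.3
eef_pos: [361.9, -136.4, 253.9]
tcp_rot: [-0.975, 2.981, -0.004]
force: [7.3, 3.6, 1.1]
gripper_width: 0.108
```

Emit:
apply_moves(
  rows=[
    [0,0.001,0.0003,0],
    [0,0.001,0.0003,0],
    [0,0,0,0],
  ],
)

```text
t: 9.6
eef_pos: [360.8, -134.9, 253.3]
tcp_rot: [-0.975, 2.981, -0.004]
force: [6.6, 3.4, -0.1]
gripper_width: 0.102
```

Emit:
apply_moves(
  rows=[
    [0,0.001,0.0003,0],
    [0,0.001,0.0003,0],
    [0,0,0,0],
  ],
)

```text
t: 9.9
eef_pos: [360.7, -134.8, 253.4]
tcp_rot: [-0.975, 2.98, -0.01]
force: [8.9, -0.6, -0.4]
gripper_width: 0.103
```

Emit:
apply_moves(
  rows=[
    [0,-0.0015,0,0],
    [0,0,0,0],
    [0,0,0,0],
    [0,0,0,0],
    [0,0,0,0],
    [0,0,-0.01,0],
    [0,0,-0.035,0],
    [0,-0.01,0,0],
    [0,-0.04,0,0],
    [0,-0.04,0,0],
    [0,-0.025,0,0],
    [0,0,0.0,0],
    [0,0,0,0],
  ],
  fingers=0.04,
)

```text
t: 11.2
eef_pos: [426.3, -227.1, 295.9]
tcp_rot: [0.976, -2.985, -0.002]
force: [-1.3, 0.5, 1.1]
gripper_width: 0.467
```

```bash
python3 - <<'E'
from h import *
import cv2
s=status.observe();c=camera("wrist");cv2.imwrite("pics/w2.png",c["pixels"][:,:,::-1]);print(s["t"],s["eef_pos"],s["joint_pos"],s["force"],s["gripper_width"])
np.savez("w2.npz",s=s,cal=np.array(wcal(c,s),dtype=object))
t=camera("side");cv2.imwrite("pics/side2.png",t["pixels"][:,:,::-1])
t=camera("top");cv2.imwrite("pics/top2.png",t["pixels"][:,:,::-1])
E
```

```text
11.2 [ 426.25314226 -227.104343    295.89056063] [-6.42552315e-01  1.64956340e-01 -2.39016390e-01  1.16827708e+00
  5.12231563e-05 -1.27439760e+00] [-1.2735592   0.52812317  1.07859999] 0.4665188274499148
```

View pics/w2.png

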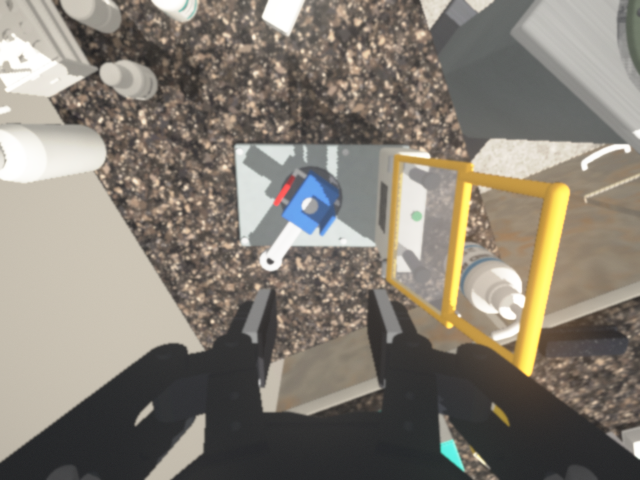

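The guard is fully open at right (bar at ~(545,270)). The coupler top hole is at (311,206), red tab at (284,190) and tongue eye at (270,262), so the coupler is yawed about 54° from the unit, far more than the text's 0.35 rad. I'll trust the picture.

```bash
python3 - <<'E'
from h import *
np.set_printoptions(precision=4,suppress=True)
d=np.load("w2.npz",allow_pickle=True);cal=tuple(d["cal"]);s=d["s"].item()
h=plane(cal,(311,206),59);e=plane(cal,(270,262),45);print(h,e,np.linalg.norm((h-e)[:2]))
x=(h-e)[:2]/np.linalg.norm((h-e)[:2]);y=np.array([-x[1],x[0]]);print(x,y,delta(s,np.append(h[:2],200),y))
E
```

```text
[ 436.9892 -234.3727   59.    ] [ 522.7826 -232.8663   45.    ] 85.80661947095074
[-0.9998 -0.0176] [ 0.0176 -0.9998] (array([-0.0044, -0.0123,  0.0959]), np.float64(35.19618584647853))
```

Emit:
apply_moves(
  rows=[
    [-0.004,-0.012,0,0],
    [0,0,0.02,7],
    [0,0,0.02,7],
    [0,0,0.02,7],
    [0,0,0.02,7],
    [0,0,0.01,7],
    [0,0,0,0],
    [0,0,0,0],
  ],
  fingers=0.0854,
)

```text
t: 12.15
eef_pos: [437.2, -234.4, 206.7]
tcp_rot: [-0.038, 3.141, -0.001]
force: [0.7, -0.4, 0.8]
gripper_width: 1.001
```

```bash
python3 - <<'E'
from h import *
import cv2
s=status.observe();c=camera("wrist");im=c["pixels"][:,:,::-1].copy();cv2.imwrite("pics/w3.png",im);print(s["t"],s["eef_pos"],s["joint_pos"],s["gripper_width"])
np.savez("w3.npz",s=s,cal=np.array(wcal(c,s),dtype=object))
for n in("w2","w3"):
    h=cv2.cvtColor(cv2.imread(f"pics/{n}.png"),cv2.COLOR_BGR2HSV)
    for nm,k in dict(red=cv2.inRange(h,(0,150,70),(8,255,255))|cv2.inRange(h,(172,150,70),(180,255,255)),blue=cv2.inRange(h,(105,120,30),(125,255,255))).items():
        k[:130]=0;k[330:]=0;cs,_=cv2.findContours(k,cv2.RETR_EXTERNAL,cv2.CHAIN_APPROX_NONE)
        for q in cs:
            if cv2.contourArea(q)>40:print(n,nm,cv2.contourArea(q),cv2.approxPolyDP(q,2,True).reshape(-1,2).tolist())
cv2.imwrite("pics/w3c.png",cv2.resize(im[120:320,200:440],None,fx=3,fy=3,interpolation=cv2.INTER_CUBIC))
E
```

```text
12.15 [ 437.24109776 -234.43158691  206.71764585] [-6.41064340e-01  2.45846742e-01 -3.70005748e-01  9.54396861e-01
  1.33410622e-05 -6.65412786e-01] 1.0012234867911813
w2 red 79.0 [[289, 183], [282, 189], [276, 204], [288, 189]]
w2 blue 68.0 [[333, 215], [321, 230], [321, 234], [334, 218]]
w2 blue 1703.0 [[311, 173], [283, 213], [284, 217], [308, 232], [311, 232], [337, 195]]
w3 red 330.0 [[285, 203], [274, 220], [276, 248], [279, 247], [287, 224]]
w3 blue 146.0 [[349, 218], [348, 247], [351, 248], [353, 220]]
w3 blue 2982.5 [[300, 184], [297, 189], [298, 250], [340, 251], [344, 206], [340, 184]]
```

View pics/w3c.png

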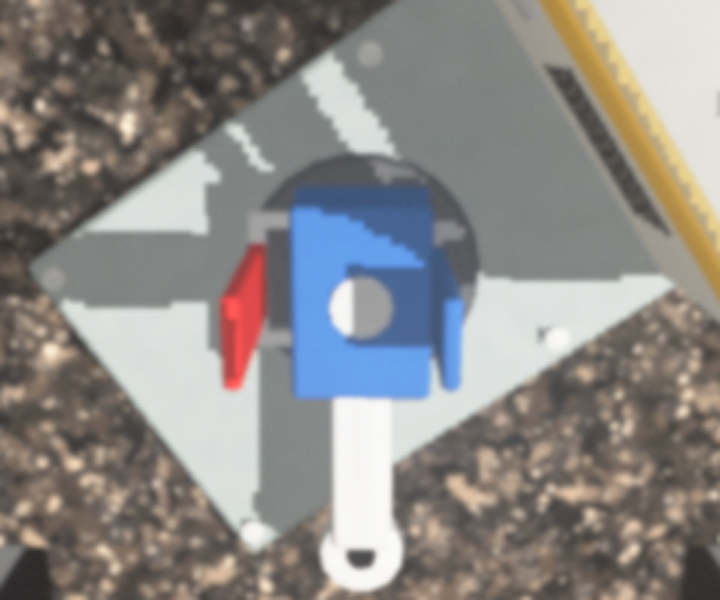

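The crop is clear: the coupler is axis-aligned with the image. Red tab top outer edge is at crop x≈223 (rows 298–389), blue tab outer edge at x≈461, and the tongue points straight down. Triangulating the tab tops.

```bash
python3 - <<'E'
from h import *
np.set_printoptions(precision=4,suppress=True)
L=lambda n:(lambda d:(tuple(d["cal"]),d["s"].item()))(np.load(n,allow_pickle=True))
c2,_=L("w2.npz");c3,s=L("w3.npz")
for n,a,b in[("red_lo",(276.5,204.5),(274.8,249.3)),("blue_lo",(321,234.5),(353.5,249.8)),("blue_hi",(334.5,217.5),(353.8,219.5)),("eye",(270,262),(320.3,305))]:
    print(n,*tri([ray(c2,a),ray(c3,b)]))
P={}
for n,p in dict(rl=(274.8,249.3),rh=(274.2,219.5),bl=(353.5,249.8),bh=(353.8,219.5)).items():P[n]=plane(c3,p,80);print(n,P[n])
r=(P['rl']+P['rh'])/2;b=(P['bl']+P['bh'])/2;print("span",np.linalg.norm(r-b),"tabw",np.linalg.norm(P['bl']-P['bh']))
e=plane(c3,(320.3,305),45);hole=plane(c3,(320.3,223),59);print("eye",e,"hole",hole)
bl=(P['rl']+P['bl']-P['rh']-P['bh'])[:2];v=hole[:2]-e[:2];print(bl/np.linalg.norm(bl),v/np.linalg.norm(v))
y=(r-b)/np.linalg.norm(r-b);print("y",y)
g=b+y*25.25;print("pulled-in mid",g,"start mid",(r+b)/2,"axis",b+y*25)
print(delta(s,[g[0],g[1],59],y[:2]))
E
```

```text
red_lo [ 443.4385 -266.8249  116.6594] [0.6, 0.6]
blue_lo [ 449.6126 -211.1953   91.7786] [1.2, 1.2]
blue_hi [ 427.4425 -210.8872   87.5249] [0.2, 0.2]
eye [ 521.1729 -233.6779   47.968 ] [0.6, 0.6]
rl [ 455.4526 -271.9524   80.    ]
rh [ 430.925  -272.0569   80.    ]
bl [ 454.3607 -208.988    80.    ]
bh [ 429.4344 -210.0081   80.    ]
span 62.51996199777178 tabw 24.947108875570493
eye [ 522.2623 -234.1551   45.    ] hole [ 438.2963 -236.0158   59.    ]
[0.9997 0.0227] [-0.9998 -0.0222]
y [ 0.0207 -0.9998  0.    ]
pulled-in mid [ 442.419  -234.7426   80.    ] start mid [ 442.5432 -240.7513   80.    ] axis [ 442.4139 -234.4927   80.    ]
(array([-0.0051, -0.0004,  0.1477]), np.float64(0.21163004778964023))
```

```bash
python3 - <<'E'
from h import *
np.set_printoptions(precision=4,suppress=True)
L=lambda n:(lambda d:(tuple(d["cal"]),d["s"].item()))(np.load(n,allow_pickle=True))
c3,s=L("w3.npz")
P={n:plane(c3,p,98) for n,p in dict(rl=(274.8,249.3),rh=(274.2,219.5),bl=(353.5,249.8),bh=(353.8,219.5)).items()}
r=(P['rl']+P['rh'])/2;b=(P['bl']+P['bh'])/2;y=(r-b)/np.linalg.norm(r-b)
print("span",np.linalg.norm(r-b),"tabw",np.linalg.norm(P['bl']-P['bh']),"mid",(r+b)/2,"axis",b+y*25,"red off",(r-b)@y-25)
# block top face z59 corners x 297.5..344 rows 188..252
q=[plane(c3,p,59) for p in((297.5,189),(343.8,189),(297.5,252),(343.5,252))];print("block",np.mean(q,0),np.linalg.norm(q[0]-q[1]),np.linalg.norm(q[0]-q[2]))
import cv2
sd=cv2.cvtColor(cv2.imread("pics/side2.png"),cv2.COLOR_BGR2HSV)
for nm,k in dict(red=cv2.inRange(sd,(0,150,70),(8,255,255)),blue=cv2.inRange(sd,(105,120,30),(125,255,255))).items():
    z=np.zeros_like(k);z[240:320,315:380]=k[240:320,315:380]
    for c in cv2.findContours(z,0,1)[0]:
        if cv2.contourArea(c)>30:print(nm,cv2.approxPolyDP(c,2,True).reshape(-1,2).tolist())
S=CAL["side"]
for n in P:
    print(n,P[n],"side pred",proj(S,P[n]))
print(tri([ray(c3,(274.8,249.3)),ray(S,(356.5,265))]),tri([ray(c3,(274.2,219.5)),ray(S,(346.5,269))]))
E
```

```text
span 58.34518516814361 tabw 23.281263139713268 mid [ 437.252  -240.4725   98.    ] axis [ 437.1659 -236.3008   98.    ] red off 33.345185168143615
block [ 436.8539 -235.8193   59.    ] 37.929384377045665 54.60776764250423
red [[357, 266], [347, 268], [348, 298], [355, 296]]
blue [[344, 258], [337, 259], [336, 275], [331, 277], [330, 292], [337, 299], [345, 290], [345, 280], [340, 277], [345, 273]]
rl [ 449.2994 -269.5901   98.    ] side pred [358.5007 266.3448]
rh [ 426.4097 -269.6876   98.    ] side pred [348.9628 267.984 ]
bl [ 448.2804 -210.8302   98.    ] side pred [345.8105 256.0818]
bh [ 425.0186 -211.7821   98.    ] side pred [336.562  257.7571]
(array([ 446.4663, -268.5515,  101.7352]), [1.5, 1.5]) (array([ 424.0842, -268.8628,   96.4303]), [2.8, 2.8])
```

Tab heights check out: about 98 mm world from three rays. The span is 58.3 mm (59.5 expected) and tab width 23.3 mm (24 expected), and the block centre agrees with the tab axis at (437,-236). Descending.

Emit:
apply_moves(
  rows=[
    [0,-0.002,0.02,0],
    [0,0,0.03,0],
    [0,0,0.03,0],
    [0,0,0.02,0],
    [0,0,0.015,0],
    [0,0,0.015,0],
    [0,0,0.01,0],
    [0,0,0.0075,0],
    [0,0,0,0],
    [0,0,0,0],
  ],
)

```text
t: 13.2
eef_pos: [437.2, -236.5, 59.2]
tcp_rot: [-0.034, 3.141, -0.001]
force: [-0.3, 0.6, -0.0]
gripper_width: 1.001
```

```bash
python3 - <<'E'
from h import *
import cv2
s=status.observe();c=camera("wrist");im=c["pixels"][:,:,::-1].copy();cv2.imwrite("pics/w4.png",im);print(s["t"],s["eef_pos"],s["tcp_rot"],s["force"],s["gripper_width"])
E
```

```text
13.2 [ 437.19719551 -236.54286437   59.24734874] [-3.44000219e-02  3.14085301e+00 -6.46093107e-04] [-0.33432233  0.57408675 -0.01530831] 1.0010213084482713
```

View pics/w4.png

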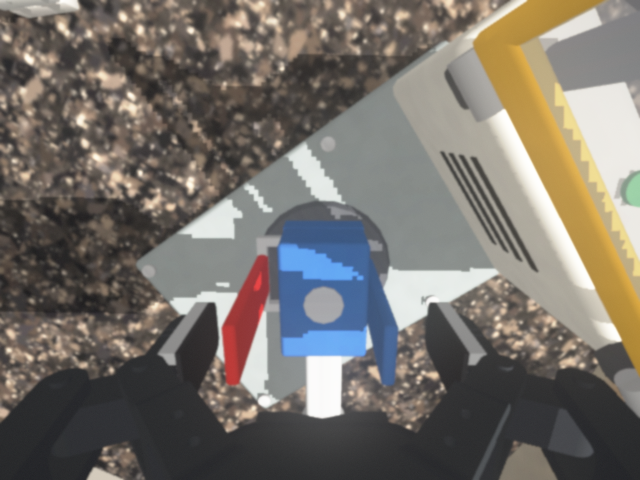

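The fingers stand outside both tabs: red at (245,320) and blue at (383,320), with pads at ~205 and ~440. Closing.

Emit:
apply_moves(
  rows=[
    [0,0,0,0],
    [0,0,0,0],
    [0,0,0,0],
    [0,0,0,0],
    [0,0,0,0],
    [0,0,0,0],
    [0,0,0,0],
    [0,0,0,0],
  ],
  fingers=0.0,
  grip_force=50,
)

```text
t: 14.05
eef_pos: [437.9, -234.7, 60.8]
tcp_rot: [-0.036, 3.138, 0.005]
force: [-1.8, 7.4, 18.4]
gripper_width: 0.569
```

Emit:
apply_moves(
  rows=[
    [0,0.001,-0.001,0],
    [0,0.0008,-0.0008,0],
    [0,0,0,0],
    [0,0,0,0],
  ],
)

```text
t: 14.45
eef_pos: [437.3, -234.5, 61.0]
tcp_rot: [-0.034, 3.14, 0.0]
force: [1.2, 1.2, 6.0]
gripper_width: 0.568
```

Emit:
apply_moves(
  rows=[
    [0,0,-0.001,0],
    [0,0,-0.001,0],
    [0,0,-0.001,0],
    [0,0,-0.002,0],
    [0,0,-0.002,0],
    [0,0,-0.002,0],
    [0,0,-0.002,0],
    [0,0,0,0],
  ],
)

```text
t: 15.25
eef_pos: [436.9, -234.6, 71.9]
tcp_rot: [-0.034, 3.141, -0.0]
force: [-0.3, 0.2, -3.3]
gripper_width: 0.562
```

Emit:
apply_moves(
  rows=[
    [0,0,-0.004,0],
    [0,0,-0.006,0],
    [0,0,-0.008,0],
    [0,0,-0.01,0],
    [0,0,-0.01,0],
    [0,0,-0.01,0],
    [0,0,-0.01,0],
    [0,0,-0.01,0],
    [0,0,-0.008,0],
    [0,0,-0.006,0],
    [0,0,-0.004,0],
    [0,0,-0.003,0],
    [0,0,0,0],
    [0,0,0,0],
    [0,0,0,0],
  ],
)

```text
t: 16.75
eef_pos: [436.6, -234.3, 160.2]
tcp_rot: [0.034, -3.141, -0.001]
force: [0.2, -0.4, -3.4]
gripper_width: 0.57
```

```bash
python3 - <<'E'
from h import *
import cv2
s=status.observe();print(s["t"],s["eef_pos"],s["tcp_rot"],s["force"],s["torque"],s["gripper_width"],np.abs(s["qvel"]).max())
a=camera("side")["pixels"][150:330,250:450,::-1];b=camera("wrist")["pixels"][:,:,::-1]
cv2.imwrite("pics/end.png",np.hstack([cv2.resize(a,(400,360),interpolation=cv2.INTER_CUBIC),cv2.resize(b,(400,300)).repeat(1,0) if 0 else cv2.copyMakeBorder(cv2.resize(b,(400,300)),0,60,0,0,0)]))
E
```

```text
16.75 [ 436.56047546 -234.33724195  160.20873034] [ 3.37375776e-02 -3.14081627e+00 -7.31641920e-04] [ 0.21906905 -0.37578913 -3.39562226] [-0.02522775  0.0258618  -0.06188519] 0.5696421076263052 0.0012052371813808793
```

View pics/end.png

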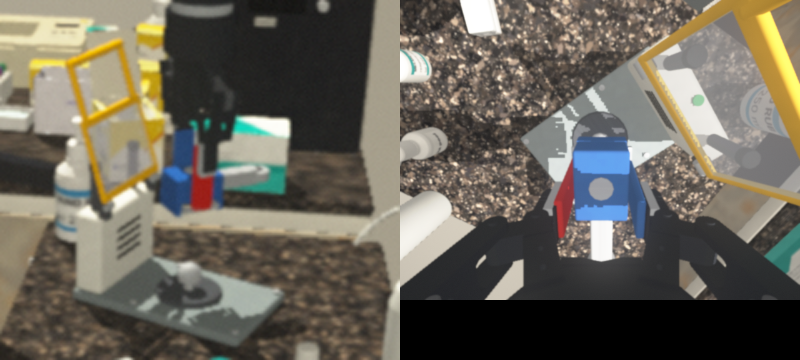

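The side view shows the coupler level and clear of the ball, and the guard leaning open. The wrist view shows both tabs held. One numeric check on guard angle, level and bystanders, then hand in.

```bash
python3 - <<'E'
from h import *
import cv2
c=camera("side")["pixels"][:,:,::-1];h=cv2.cvtColor(np.ascontiguousarray(c),cv2.COLOR_BGR2HSV);k=cv2.inRange(h,(18,140,120),(32,255,255))
z=np.zeros_like(k);z[165:255,280:331]=k[165:255,280:331]
q=max(cv2.findContours(z,0,1)[0],key=cv2.contourArea);print(cv2.approxPolyDP(q,3,True).reshape(-1,2).tolist())
ball=np.array([436.8,-235.5]);ux=np.array([-.589,.808]);uy=np.array([-.808,-.589])
for a in(1.8,1.85,1.9):
    print(a,[proj(CAL["side"],np.append(ball+ux*(75-158*np.cos(a))+uy*y,118+158*np.sin(a))).round(1) for y in(-50,50)])
t0=cv2.imread("pics/top0.png");t=camera("top")["pixels"][:,:,::-1]
d=cv2.absdiff(t0,np.ascontiguousarray(t)).max(2)
for n,(x,y) in dict(pump=(257,258),teal=(457,283),vial=(454,240),pot=(484,256),box=(416,314)).items():print(n,(d[y-12:y+12,x-12:x+12]>40).sum())
E
```

```text
[[310, 170], [280, 180], [301, 251], [328, 234], [327, 230], [302, 246], [293, 217], [295, 212], [320, 200]]
1.8 [array([315.5, 170.7]), array([291.3, 181.2])]
1.85 [array([312.5, 171. ]), array([288.2, 181.5])]
1.9 [array([309.5, 171.5]), array([285.1, 182. ])]
pump 431
teal 275
vial 208
pot 224
box 169
```

```bash
python3 - <<'E'
from h import *
import cv2
t0=cv2.imread("pics/top0.png");t=np.ascontiguousarray(camera("top")["pixels"][:,:,::-1])
cv2.imwrite("pics/topend.png",np.hstack([t0[180:345,235:510],t[180:345,235:510]]))
g=[cv2.cvtColor(i,cv2.COLOR_BGR2GRAY) for i in(t0,t)]
for n,(x,y) in dict(pump=(257,258),teal=(457,283),vial=(454,240),pot=(484,256),box=(416,314),countertop=(540,350)).items():
    r=cv2.matchTemplate(g[1][y-25:y+25,x-25:x+25],g[0][y-14:y+14,x-14:x+14],cv2.TM_CCOEFF_NORMED);_,m,_,l=cv2.minMaxLoc(r);print(n,round(m,2),l[0]-11,l[1]-11)
E
```

```text
pump 0.39 0 0
teal 0.97 0 0
vial 0.95 0 0
pot 0.96 0 0
box 0.95 0 0
countertop 0.85 0 0
```

View pics/topend.png

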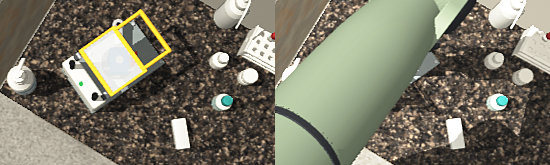

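The top view shows the bystanders unshifted. The pump bottle is hidden by the arm there, but it stands upright in the side and wrist views.

```bash
python3 -c "
from cell import status,bot
s=status.observe();print(s['t'],s['eef_pos'],s['force'],s['gripper_width']);print(bot.hand_in())"
```

```text
17.0 [ 436.71396715 -234.44942995  160.44924375] [-0.28716882  0.36458335 -3.20670068] 0.5682617016578082
the job is handed in; nothing more can be done
None
```

I swung the guard up by its bar until it met its stop with about 6 N, then let it go. I gripped both tabs, pulled the latch in and lifted the coupler straight up about 10 cm. I handed the job in at 17 s with the coupler still held.

**Last checks**
- **Coupler:** the camera shows it clear of the ball. The tool points straight down to within about 0.01 rad and is still, and the load is about 3.3 N (0.33 kg). The tool has risen 99.5 mm since the grip.
- **Latch:** the opening reads 48.5 mm, against 50.5 mm expected with the latch fully in and 59.5 mm locked. The gripper also read about 1 mm low on the bar, so I take the latch as fully in.
- **Guard:** in the side view the bar sits within a few pixels of where it should be at 1.9 rad, so it stayed open at its stop.
- **Bystanders:** the teal bottle, vial, pot and slide box show no shift in the top view.

**What disagreed or could not be checked**
- **Coupler yaw:** it was about 0.94 rad from the unit's, not within 0.35 rad as the text says, and it was already so in the first pictures. I went by the images.
- **Guard start angle:** I first measured 0.16 rad, but the swing fitted about 0.13 rad. That caused a passing 24 N push along the bar's path, which I relieved.
- **Tab heights:** my two wrist views gave 88–117 mm. I settled on 98 mm from the side view, the tab sizes and the text.
- **Pump bottle and stapler:** the arm hid the pump bottle in the last top view, so I only saw it standing in the side and wrist views. I did not measure the stapler.

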